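# Lay the matchbox down in its holder

### The job

The big kitchen matchbox has been left standing on end near the open end of its low wooden holder. Without gripping or lifting it, push its upper part with your fingertips so that it tips over toward the holder's end stop and lies down flat in the holder, then push it along gently (it is only cardboard) until its far end is fully home against the end stop. Leave everything around it standing where it is.

Things in the scene. Friction and masses are not known exactly. Their poses are not given: they have to be found in the camera images.
- matchbox: Large closed cardboard matchbox, loose, about 60 g, 31 x 47 x 112 mm. It starts standing on end on the holder's floor, a broad face toward the end stop (up to 4 degrees askew). Its faces are turned -32 degrees about z from its own x (thickness) and y axes. Origin: centre of the end it stands on; its z axis runs along its 112 mm length, up at the start.
- box_top (a point): Centre of the matchbox's upper end, 112 mm from its origin along its z axis. This end leads after tipping.
- box_middle (a point): Middle of the matchbox, 56 mm from its origin along its z axis. Pushed slowly at 70 to 100 mm height the standing box does not slide but topples about its far lower edge once it leans some 16 degrees, and then falls by itself.
- holder: Low wooden channel fixed to the worktop: floor 5 mm thick, 58 mm wide and 220 mm long inside; side walls 8 mm thick, 16 mm high; an end stop 8 mm thick, 36 mm high; the other end is open, without a lip. Origin: middle of the inner length, on the worktop. x axis: along the channel from the open end (-110 mm) to the end stop (+110 mm); z up. The matchbox starts at x = -80 to -60 mm.
- stop (a point): Middle of the end stop's inner face, 110 mm from the holder's origin along its x axis, 20 mm above the worktop.
- salt_shaker: Glass shaker with chromed cap, 46 mm across, 122 mm high, loose, beside the holder; to be left alone. Origin: centre of its underside. The shakers and the spice jar stand with their centres 0.12 m or more to the side of the holder's centre line, in places that may be swapped.
- pepper_shaker: Glass shaker like the other, nearly empty, 46 mm across, 122 mm high, loose; to be left alone. Origin: centre of its underside.
- spice_jar: Round spice jar with dark cap, 41 mm across, 105 mm high, loose; to be left alone. Origin: centre of its underside.
- onion: Onion, about 79 mm across, 85 mm high, loose, left of the work; to be left alone. Origin: centre of its underside.
- sardine_tin: Flat tin 63 x 105 x 25 mm, loose, between the robot and the work; to be left alone. Origin: centre of its underside.

How it is judged:
By the outcome, as a careful person would: the job done as asked, in the order asked, and still so for the second after the job is handed in, with the robot touching nothing.
It also fails if it takes over 40 s, if anything falls off the work surface, if the arm or the gripper's body presses on something with over 40 N, if the wrist force passes 120 N, or if a joint passes its speed limit or range.

### The arm

A 6-joint arm with a two-finger parallel gripper is mounted at the origin on a cart in front of the work surface, level with it; the furniture and walls round the work are solid. World frame = base frame: x ahead of the robot, y to its left, z up, the work surface at z = 0. Lengths are in m, angles in rad, forces in N, time in s.
With the tool pointing down it reaches from about 0.25 to 0.775 m from the base axis. Payload 4 kg.
Tool frame: the origin (TCP) lies at the very end of the fingers, on their centre line; the grasp point (between the pads) lies 19 mm behind it; z points along the fingers, y is the line along which they close (so a half turn about z gives the same grasp; the last joint's range is limited). The gripper opens to 85 mm and grips with 20 to 120 N. Pads are 22 mm wide; open, the fingers measure 114 mm over their backs; the gripper's body (76 mm by 85 mm) begins 54 mm behind the grasp point. The pads swing forward as they close: fully open they stand 13 mm farther back than shut.
Start: joints at [-1.315, 0.087, 1.371, -0, 1.684, -0.103], TCP at [0.193, -0.515, 0.211] pointing down, gripper open.
Joint ranges: [-3.1, 3.1], [-0.76, 2.03], [0.27, 2.55], [-1.08, 4.22], [0.17, 2.65], [-2.57, 2.57]. Speed limits (rad/s): [2.79, 2.79, 3.14, 3.14, 3.14, 3.14].

### API

Orientations are given as a 3x3 rotation matrix whose columns are the frame's x, y, z axes.
In Python, from workcell import bot, capture, nets gives the robot as it stands.
- The arm moves only by the tool step_arm, never from a script. Its argument "rows" is a list of rows, each an object of numbers: "dx", "dy", "dz": the shift along the world's x, y, z in m; "roll": the turn about the world's z in degrees. In form: [{"dx": .., "dy": .., "dz": .., "roll": ..}, ...]. A call has 1 to 10 rows; each row shifts and turns the commanded pose from where the row before left it; what a row does not reach is not made up. A row lasts 1/8 s, in which the tool goes at most 62.5 mm and 10.7 degrees, less where a joint would pass 70% of its speed; a pose out of reach is approached as far as the arm can. A call is refused whole if a number of a shift passes 0.0625 or a number of a turn 10.7, either way. A call with a gripper value outside its range is refused whole. "hand" is the opening, from 0 (shut) to 1 (fully open), set as the call begins (left out, the last holds). The fingers move at their own pace and stop on an object; "force" is the grip in N (left out, the last holds). Time passes only in rows, so rows that do not move let the fingers close. It gives the time, the measured TCP pose, the force, the opening and the grip force at its end, in the units of the state.
- bot.get_obs(): the state, without advancing time (a new reading comes with each control period).
- capture(name): name is "scene" or "top" or "wrist"; returns a dict with "color" (384x512x3 uint8, blue, green, red), "depth" (384x512 float32, m along the optical axis (not along the pixel's ray), 0 where there is no reading), "fov_y" (degrees; the focal length in pixels is half the picture's height over the tangent of half this angle, whatever the lens; pixels are square), "cx", "cy" (the principal point, pixels), "R" (3x3) and "t" (3): a world point X has camera coordinates R X + t. Camera axes: x right, y down, z forward; pixel columns grow to the right and rows downward; lengths in m; the calibration is good to about 2 mm. The wrist camera is an equidistant fisheye: a pixel r from the principal point sees the ray r / f radians off the axis. A picture is of the moment at which its call begins.
- bot.close_job(): hands the job in; it is judged then, once.
Trained networks look in the newest picture that a camera, given by its name, has taken for a name from the list of things; names that differ only in an ending like _2 or _b are one class to them, and where a whole thing is asked for, a point or a joint stands for the part that bears it (a point fixed in the world has none). Each returns a list of dicts, best first, with "confidence" (0 to 1); they miss things now and then, are a little off and sometimes report something else, mostly with a low value. They report only what shows in the picture. A call takes as long as a camera call.
- nets.spot_in(label, camera): "at" ([row, column] in pixels, amid what is visible of it).
- nets.cut_out(label, camera): "pixels" (384x512 bool, what is visible of it) and "at" ([row, column] in pixels, amid what is visible of it).
- nets.pinpoint(label, camera): "at" ([row, column] in pixels: a listed point, or the origin of a listed thing).
The state is a dict: "t": time; "joints": joint angles; "qd": joint speeds; "effort": joint torques, N m; "position": TCP position; "tool_rot": TCP orientation; "wrist_force": force on the tool from outside, world axes, zero at the start; "moment": the same for the moment, N m; "grip_width": finger opening in m; "grasp_force": force on a finger pad.
Only numpy, scipy, OpenCV 4.12 (cv2) and the standard library are available. Lean on these libraries where they do the work, as an engineer would, in place of code of your own. Each camera call takes 0.05 s, during which the arm holds its last target. There are 200 camera calls.

## Working session

There is one attempt and no reset: what is moved stays moved. The work goes in short steps, Python scripts to look and compute and a tool call to move; the robot and the scene stay as the last step left them, time stands still between calls to the robot, and variables do not carry over. Pictures are saved under pics/ and viewed, at most 12 in all, crops included, and the job is handed in when it is done.

Besides the shell and the picture viewer there is one more tool, called after "Emit:" as name(argument=value, ...) on one line, values as JSON. step_arm: Moves the arm, as the interface text tells. Its arguments: {"type":"object","properties":{"rows":{"type":"array"},"hand":{"type":"number"},"force":{"type":"number"}},"required":["rows"]}

```bash
mkdir -p pics
cat > h.py <<'E'
from workcell import bot, capture, nets
import numpy as np, cv2
def world(c,px,d=None):
    r,q=px; r0,q0=int(round(r)),int(round(q))
    f=192/np.tan(np.radians(c["fov_y"])/2)
    if d is None:
        w=c["depth"][max(r0-2,0):r0+3,max(q0-2,0):q0+3]; w=w[w>0]; d=np.median(w) if len(w) else 0
    return c["R"].T@(np.array([(q-c["cx"])/f*d,(r-c["cy"])/f*d,d])-c["t"])
def cloud(c,m):
    f=192/np.tan(np.radians(c["fov_y"])/2)
    v,u=np.nonzero(m&(c["depth"]>0)); d=c["depth"][v,u]
    return (np.c_[(u-c["cx"])/f*d,(v-c["cy"])/f*d,d]-c["t"])@c["R"]
E
python3 - <<'E'
from h import *
np.set_printoptions(precision=3,suppress=True)
ims=[]
for n in("scene","top"):
    c=capture(n); ims.append(c["color"])
    print(n,"cam",-c["R"].T@c["t"])
    for l in("matchbox","holder","salt_shaker","pepper_shaker","spice_jar","onion","sardine_tin"):
        o=nets.cut_out(l,n)
        if o:
            P=cloud(c,o[0]["pixels"]); print(l,round(o[0]["confidence"],2),np.array(o[0]["at"]),len(P),np.percentile(P,[2,50,98],axis=0).ravel())
    for l in("box_top","box_middle","stop","holder","matchbox"):
        for k in nets.pinpoint(l,n)[:1]: print("pt",l,round(k["confidence"],2),np.array(k["at"]),world(c,k["at"]))
    cv2.imwrite(f"pics/{n}0.png",c["color"])
E
```

```text
scene cam [ 0.296 -0.695  0.477]
matchbox 0.66 [212.3 237.5] 738 [0.475 0.076 0.015 0.488 0.08  0.078 0.504 0.12  0.119]
holder 0.87 [238.7 250.5] 1087 [0.445 0.037 0.003 0.524 0.086 0.01  0.666 0.136 0.036]
salt_shaker 0.8 [242.1 296.8] 1311 [ 0.553 -0.063  0.003  0.569 -0.055  0.064  0.595 -0.025  0.121]
pepper_shaker 0.88 [193.4 270.7] 797 [0.576 0.188 0.003 0.594 0.197 0.062 0.624 0.282 0.121]
spice_jar 0.89 [257.6 264. ] 1177 [ 0.488 -0.088  0.006  0.503 -0.082  0.066  0.525 -0.055  0.107]
onion 0.97 [189.7 207.9] 551 [0.431 0.291 0.014 0.462 0.304 0.048 0.495 0.336 0.077]
sardine_tin 0.83 [232.5 184. ] 804 [0.337 0.078 0.006 0.37  0.117 0.023 0.402 0.181 0.026]
pt box_top 0.63 [192.6 237.7] [0.493 0.102 0.119]
pt box_middle 0.66 [217.  239.4] [0.491 0.079 0.07 ]
pt stop 0.58 [225.3 311. ] [0.664 0.081 0.025]
pt holder 0.59 [238.7 265.3] [ 0.499 -0.082  0.105]
pt matchbox 0.96 [236.4 237.9] [0.487 0.078 0.023]
top cam [0.491 0.107 0.964]
matchbox 0.8 [203.5 266. ] 254 [0.477 0.08  0.104 0.491 0.101 0.114 0.506 0.123 0.117]
holder 0.77 [177. 272.] 2404 [ 0.449  0.046 -0.002  0.569  0.088  0.003  0.667  0.136  0.033]
salt_shaker 0.72 [167.8 326.2] 420 [ 0.553 -0.054  0.005  0.572 -0.031  0.111  0.594 -0.014  0.119]
pepper_shaker 0.59 [157.2 221.7] 356 [0.575 0.19  0.024 0.593 0.208 0.113 0.614 0.231 0.119]
spice_jar 0.77 [196.2 338. ] 326 [ 0.489 -0.082  0.015  0.506 -0.058  0.101  0.524 -0.045  0.106]
onion 0.83 [208.8 173.7] 751 [0.432 0.294 0.027 0.467 0.323 0.054 0.501 0.36  0.072]
sardine_tin 0.6 [252.4 251.9] 951 [0.336 0.083 0.016 0.367 0.128 0.019 0.402 0.178 0.023]
pt box_top 0.76 [206.3 266.2] [0.485 0.102 0.114]
pt stop 0.58 [132.9 274.3] [0.669 0.085 0.032]
pt holder 0.94 [180.7 270.1] [0.55  0.093 0.003]
pt matchbox 0.83 [201.  264.9] [0.497 0.106 0.114]
```

View pics/scene0.png

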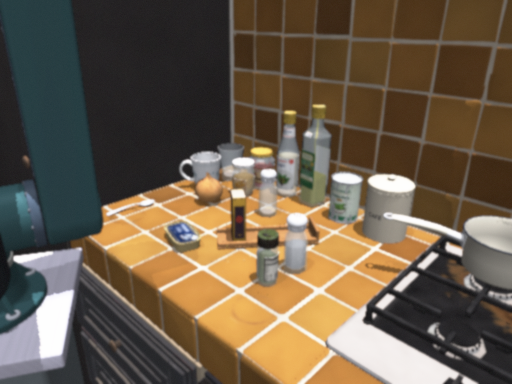

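View pics/top0.png

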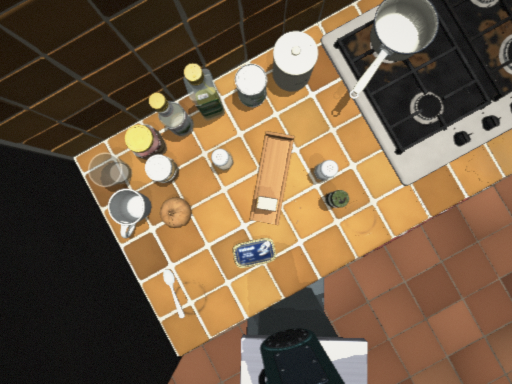

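The scene view shows the box standing at (238,215) in the holder. In the top view the box is at (266,204), the holder runs up to its stop at (279,134), and the shakers and jar stand clear to the sides. Next I'll fit the holder's axis.

Run:
```python
from h import *
np.set_printoptions(precision=4,suppress=True)
c=capture("top")
P=cloud(c,np.ones((384,512),bool))
hm=cloud(c,nets.cut_out("holder","top")[0]["pixels"])
hm=hm[hm[:,2]<0.045]
print("holder",cv2.minAreaRect(hm[:,:2].astype(np.float32)), cv2.boxPoints(cv2.minAreaRect(hm[:,:2].astype(np.float32))))
near=P[(np.hypot(P[:,0]-.55,P[:,1]-.09)<.16)&(abs(P[:,1]-.09)<.07)]
st=near[(near[:,2]>.027)&(near[:,2]<.045)&(near[:,0]>.62)]
print("stop top",len(st),st.mean(0),cv2.minAreaRect(st[:,:2].astype(np.float32)))
b=near[near[:,2]>.108]
print("box",len(b),b.mean(0),cv2.boxPoints(cv2.minAreaRect(b[:,:2].astype(np.float32))))
w=near[(near[:,2]>.011)&(near[:,2]<.022)]
print("walls",len(w),cv2.boxPoints(cv2.minAreaRect(w[:,:2].astype(np.float32))))
s=bot.get_obs();print(s["t"],s["position"],s["tool_rot"],s["grip_width"])
i=c["color"][110:240,220:350];cv2.imwrite("pics/crop.png",cv2.resize(i,None,fx=4.5,fy=4.5,interpolation=2))
```

```text
holder ((0.5603715777397156, 0.08935153484344482), (0.07647617161273956, 0.2358585000038147), 81.16612243652344) [[0.438  0.0697]
 [0.671  0.0335]
 [0.6828 0.109 ]
 [0.4497 0.1452]]
stop top 99 [0.6643 0.0729 0.0328] ((0.6647868156433105, 0.07344014942646027), (0.07143714278936386, 0.008789585903286934), 80.74357604980469)
box 260 [0.492  0.1019 0.1141] [[0.4742 0.0813]
 [0.5036 0.077 ]
 [0.5102 0.1224]
 [0.4808 0.1267]]
walls 537 [[0.3866 0.0803]
 [0.6564 0.037 ]
 [0.668  0.1098]
 [0.3982 0.1531]]
1.4 [ 0.1931 -0.515   0.2106] [[ 0.9363  0.3512  0.    ]
 [ 0.3512 -0.9363 -0.0001]
 [ 0.      0.0001 -1.    ]] 0.0853289921981801
```

View pics/crop.png

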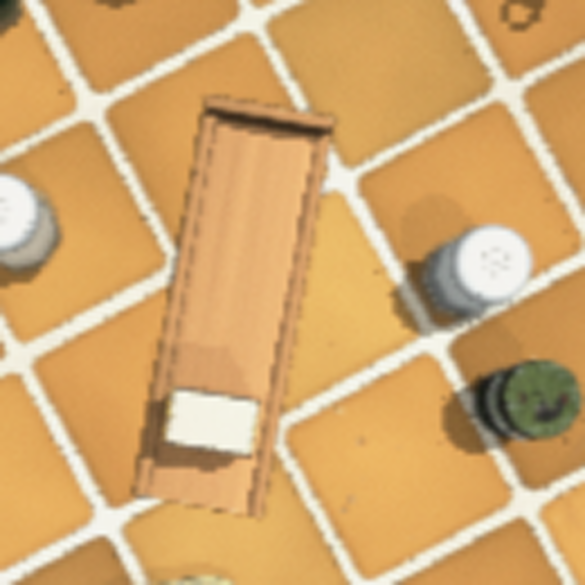

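The holder axis is about (0.988, -0.153), with its centre near (0.5515, 0.090) and the inner stop face near (0.660, 0.0735). The box centre is at (0.492, 0.102), and the crop shows it square and clear of both walls. I'll approach from behind at height, with the fingers spread slightly across the channel.

Emit:
step_arm(rows=[{"dx": 0.02, "dy": 0.05, "roll": -9.8}, {"dx": 0.02, "dy": 0.05, "roll": -9.8}, {"dx": 0.02, "dy": 0.05, "roll": -9.8}, {"dx": 0.02, "dy": 0.05}, {"dx": 0.02, "dy": 0.05}, {"dx": 0.02, "dy": 0.05}, {"dx": 0.02, "dy": 0.05}, {"dx": 0.02, "dy": 0.05}, {"dx": 0.02, "dy": 0.05}, {"dx": 0.02, "dy": 0.05}], hand=0.15, force=20)

```text
invalid input
```

Emit:
step_arm(rows=[{"dx": 0.02, "dy": 0.05, "dz": 0, "roll": -9.8}, {"dx": 0.02, "dy": 0.05, "dz": 0, "roll": -9.8}, {"dx": 0.02, "dy": 0.05, "dz": 0, "roll": -9.8}, {"dx": 0.02, "dy": 0.05, "dz": 0, "roll": 0}, {"dx": 0.02, "dy": 0.05, "dz": 0, "roll": 0}, {"dx": 0.02, "dy": 0.05, "dz": 0, "roll": 0}, {"dx": 0.02, "dy": 0.05, "dz": 0, "roll": 0}, {"dx": 0.02, "dy": 0.05, "dz": 0, "roll": 0}, {"dx": 0.02, "dy": 0.05, "dz": 0, "roll": 0}, {"dx": 0.02, "dy": 0.05, "dz": 0, "roll": 0}], hand=0.15, force=20)

```text
t: 2.65
position: [0.3936, -0.0133, 0.211]
tool_rot: [[0.988, -0.154, 0.001], [-0.154, -0.988, -0.001], [0.002, 0.0, -1.0]]
wrist_force: [1.0, -0.2, 0.6]
grip_width: 0.0126
grasp_force: 0.0
```

Emit:
step_arm(rows=[{"dx": 0.015, "dy": 0.041, "dz": 0, "roll": 0}, {"dx": 0.015, "dy": 0.041, "dz": 0, "roll": 0}, {"dx": 0.014, "dy": 0.041, "dz": 0, "roll": 0}, {"dx": 0, "dy": 0, "dz": -0.042, "roll": 0}, {"dx": 0, "dy": 0, "dz": -0.042, "roll": 0}, {"dx": 0, "dy": 0, "dz": -0.042, "roll": 0}, {"dx": 0, "dy": 0, "dz": 0, "roll": 0}])

```text
t: 3.52
position: [0.434, 0.1077, 0.0812]
tool_rot: [[0.988, -0.154, -0.009], [-0.154, -0.988, -0.001], [-0.008, 0.002, -1.0]]
wrist_force: [-0.2, 0.0, 0.6]
grip_width: 0.0128
grasp_force: 0.0
```

Run:
```python
from h import *
s=bot.get_obs();print(s["t"],s["position"],s["wrist_force"])
c=capture("scene");i=c["color"][150:270,180:340];cv2.imwrite("pics/s1.png",cv2.resize(i,None,fx=4.5,fy=4.5,interpolation=2))
```

```text
3.525 [0.43396715 0.10766783 0.08115032] [-0.15980113  0.01781159  0.63591239]
```

View pics/s1.png

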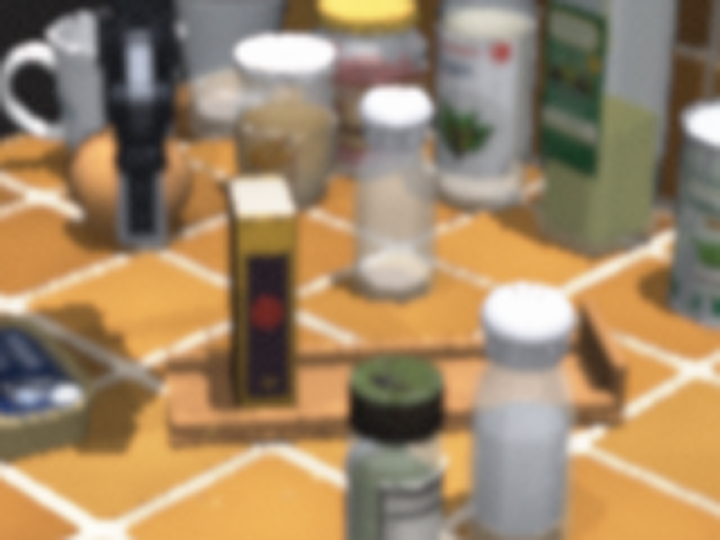

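The fingers are at about (140,240) in the crop, clear behind the box, with every neighbour standing. Now the slow push.

Emit:
step_arm(rows=[{"dx": 0.006, "dy": 0.001, "dz": 0.002, "roll": 0}, {"dx": 0.006, "dy": -0.001, "dz": 0.002, "roll": 0}, {"dx": 0.006, "dy": -0.001, "dz": 0, "roll": 0}, {"dx": 0.006, "dy": -0.001, "dz": 0, "roll": 0}, {"dx": 0.004, "dy": -0.0006, "dz": 0, "roll": 0}, {"dx": 0.004, "dy": -0.0006, "dz": 0, "roll": 0}, {"dx": 0.004, "dy": -0.0006, "dz": 0, "roll": 0}, {"dx": 0.004, "dy": -0.0006, "dz": 0, "roll": 0}, {"dx": 0.004, "dy": -0.0006, "dz": 0, "roll": 0}, {"dx": 0.004, "dy": -0.0006, "dz": 0, "roll": 0}])

```text
t: 4.82
position: [0.4854, 0.1024, 0.0886]
tool_rot: [[0.988, -0.154, -0.0], [-0.154, -0.988, -0.0], [-0.0, 0.0, -1.0]]
wrist_force: [0.9, -0.5, 0.1]
grip_width: 0.0129
grasp_force: 0.0
```

Emit:
step_arm(rows=[{"dx": 0.004, "dy": -0.0006, "dz": 0, "roll": 0}, {"dx": 0.004, "dy": -0.0006, "dz": 0, "roll": 0}, {"dx": 0.004, "dy": -0.0006, "dz": 0, "roll": 0}])

```text
t: 5.2
position: [0.4974, 0.1005, 0.0886]
tool_rot: [[0.988, -0.154, -0.0], [-0.154, -0.988, -0.0], [-0.0, 0.0, -1.0]]
wrist_force: [0.4, 0.4, -0.0]
grip_width: 0.0124
grasp_force: 0.0
```

Run:
```python
from h import *
s=bot.get_obs();print(s["t"],s["position"],s["wrist_force"])
c=capture("scene");i=c["color"][150:270,180:340];cv2.imwrite("pics/s2.png",cv2.resize(i,None,fx=4.5,fy=4.5,interpolation=2))
```

```text
5.2 [0.49739129 0.10054628 0.08861394] [ 0.36856682  0.38987774 -0.00281298]
```

View pics/s2.png

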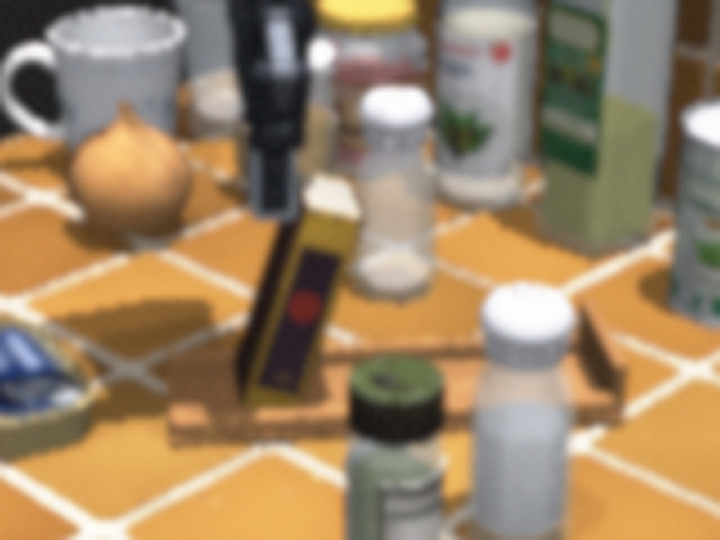

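The box leans well past 16° with its top at (330,190) in the crop, and it looks to be falling on its own. I'll let it drop and back the fingers off a little.

Emit:
step_arm(rows=[{"dx": 0.002, "dy": -0.0003, "dz": 0, "roll": 0}, {"dx": 0, "dy": 0, "dz": 0, "roll": 0}, {"dx": 0, "dy": 0, "dz": 0, "roll": 0}, {"dx": -0.02, "dy": 0.003, "dz": 0, "roll": 0}, {"dx": -0.03, "dy": 0.005, "dz": 0, "roll": 0}, {"dx": -0.03, "dy": 0.005, "dz": 0, "roll": 0}, {"dx": 0, "dy": 0, "dz": 0, "roll": 0}])

```text
t: 6.12
position: [0.4176, 0.1136, 0.0886]
tool_rot: [[0.988, -0.153, -0.0], [-0.153, -0.988, -0.0], [-0.0, 0.0, -1.0]]
wrist_force: [0.1, -0.2, -0.1]
grip_width: 0.0127
grasp_force: 0.0
```

```bash
cat > m.py <<'E'
from h import *
np.set_printoptions(precision=4,suppress=True)
H=np.array([.5515,.0903]);A=np.array([[.988,-.153],[.153,.988]])
s=bot.get_obs();print(s["t"],s["position"],A@(s["position"][:2]-H))
c=capture("top");P=cloud(c,np.ones((384,512),bool));U=(P[:,:2]-H)@A.T
m=(abs(U[:,1])<.032)&(U[:,0]<.103)&(U[:,0]>-.11)&(P[:,2]>.024)&(P[:,2]<.05)
print("box",m.sum(),np.percentile(U[m],[1,50,99],axis=0),np.median(P[m,2]),cv2.minAreaRect(U[m].astype(np.float32)))
c2=capture("scene");f=lambda k,a:cv2.resize(k["color"][a],(400,400*(a[0].stop-a[0].start)//(a[1].stop-a[1].start)),interpolation=2)
import sys
ims=[f(c,np.s_[110:240,210:350]),f(c2,np.s_[150:280,190:330])]
cv2.imwrite(f"pics/{sys.argv[1]}.png",np.hstack(ims))
E
python3 m.py a
```

```text
6.125 [0.4176 0.1136 0.0886] [-0.1359  0.0025]
box 827 [[-0.0427 -0.0191]
 [ 0.012   0.0035]
 [ 0.0667  0.0261]] 0.03277304628868178 ((0.012218497693538666, 0.003456028178334236), (0.11216317862272263, 0.04611746594309807), 1.0680228471755981)
```

View pics/a.png

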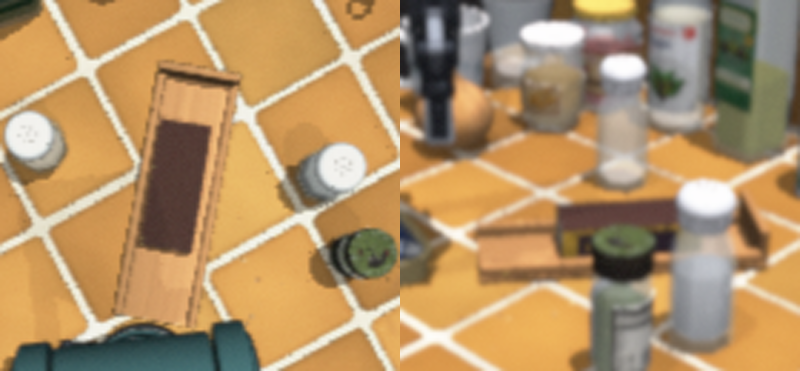

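The box lies flat in the holder from u = -44 to +68 mm, about 42 mm short of the stop, with all the neighbours in place. I'll go down behind it and push gently.

Emit:
step_arm(rows=[{"dx": 0.025, "dy": -0.004, "dz": -0.015, "roll": 0}, {"dx": 0.025, "dy": -0.003, "dz": -0.02, "roll": 0}, {"dx": 0, "dy": 0, "dz": -0.02, "roll": 0}, {"dx": 0, "dy": 0, "dz": -0.015, "roll": 0}, {"dx": 0, "dy": 0, "dz": 0, "roll": 0}, {"dx": 0.008, "dy": -0.0012, "dz": 0, "roll": 0}, {"dx": 0.008, "dy": -0.0012, "dz": 0, "roll": 0}, {"dx": 0.006, "dy": -0.0009, "dz": 0, "roll": 0}])

```text
t: 7.22
position: [0.4925, 0.103, 0.0196]
tool_rot: [[0.988, -0.154, 0.002], [-0.154, -0.988, 0.0], [0.002, -0.0, -1.0]]
wrist_force: [-0.2, -0.4, -0.8]
grip_width: 0.0126
grasp_force: 0.0
```

Emit:
step_arm(rows=[{"dx": 0.005, "dy": -0.0008, "dz": 0, "roll": 0}, {"dx": 0.005, "dy": -0.0008, "dz": 0, "roll": 0}, {"dx": 0.005, "dy": -0.0008, "dz": 0, "roll": 0}, {"dx": 0.005, "dy": -0.0008, "dz": 0, "roll": 0}, {"dx": 0.005, "dy": -0.0008, "dz": 0, "roll": 0}, {"dx": 0.005, "dy": -0.0008, "dz": 0, "roll": 0}, {"dx": 0.004, "dy": -0.0006, "dz": 0, "roll": 0}])

```text
t: 8.1
position: [0.5255, 0.0976, 0.0187]
tool_rot: [[0.988, -0.154, 0.0], [-0.154, -0.988, -0.0], [0.0, 0.0, -1.0]]
wrist_force: [0.4, 0.5, -0.0]
grip_width: 0.0132
grasp_force: 0.0
```

```bash
python3 m.py b; python3 -c "
from h import *
print(bot.get_obs()['wrist_force'])"
```

```text
8.1 [0.5255 0.0976 0.0187] [-0.0268  0.0032]
box 106 [[ 0.0509 -0.0182]
 [ 0.061   0.0082]
 [ 0.068   0.0269]] 0.0326918071636271 ((0.06155326962471008, 0.004296883940696716), (0.01560946274548769, 0.0450381301343441), 9.272591590881348)
[-0.35994302 -0.3035639  -1.17958019]
```

View pics/b.png

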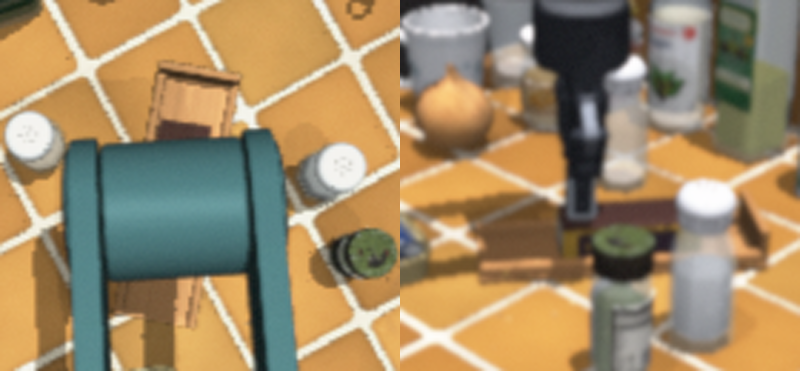

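The side view seems to show the fingertips over the box's near end, and the box hasn't moved. I'll check the true tip height from depth.

Run:
```python
from h import *
np.set_printoptions(precision=3,suppress=True,linewidth=150)
H=np.array([.5515,.0903]);A=np.array([[.988,-.153],[.153,.988]])
s=bot.get_obs();print(s["position"],s["wrist_force"],s["grip_width"])
c=capture("scene")
q0=190+int(round(181/400*140))
for q in(q0-6,q0-2,q0,q0+2,q0+8):
  for r in range(214,242,2):
    w=world(c,(r,q),c["depth"][r,q]); print(q,r,A@(w[:2]-H),w[2],c["color"][r,q])
```

```text
[0.526 0.098 0.019] [-0.36  -0.304 -1.18 ] 0.012796784895598906
247 214 [-0.037  0.017] 0.05807044423880976 [112 134 156]
247 216 [-0.037  0.015] 0.05413191480886152 [ 99 133 164]
247 218 [-0.037  0.018] 0.0469807784698677 [102 133 162]
247 220 [-0.028  0.1  ] -0.0010269079085516858 [134 145 154]
247 222 [-0.037  0.019] 0.03613037424032356 [69 70 80]
247 224 [-0.038  0.007] 0.03731669793545095 [49 50 61]
247 226 [-0.039 -0.002] 0.037198263232039896 [39 41 54]
247 228 [-0.04  -0.009] 0.0359877430070306 [38 41 53]
247 230 [-0.041 -0.015] 0.034387566191683594 [43 57 71]
247 232 [-0.041 -0.022] 0.03290827772335714 [ 51  85 104]
247 234 [-0.041 -0.022] 0.028148406596036152 [ 49  87 107]
247 236 [-0.041 -0.022] 0.02264353062992651 [ 43  82 104]
247 238 [-0.041 -0.021] 0.017190626142153748 [ 40  81 103]
247 240 [-0.041 -0.02 ] 0.011549635954090587 [ 49  86 116]
251 214 [-0.032 -0.017] 0.07459514097748798 [48 43 41]
251 216 [-0.032 -0.015] 0.06859752630479807 [50 45 44]
251 218 [-0.032 -0.015] 0.06365778092424537 [50 45 43]
251 220 [-0.032 -0.016] 0.05958860680879201 [51 45 44]
251 222 [-0.0
[... 2202 characters left out ...]
08986317213 [ 74 122 165]
261 218 [0.008 0.1  ] 0.003027379893606061 [ 77 152 212]
261 220 [-0.003  0.025] 0.03677449806884092 [ 64 112 161]
261 222 [-0.005  0.015] 0.03666490879990343 [51 59 84]
261 224 [-0.006  0.004] 0.03713806513876668 [54 55 82]
261 226 [-0.008 -0.006] 0.037629100314711436 [58 62 89]
261 228 [-0.009 -0.013] 0.03642567223726835 [58 64 89]
261 230 [-0.03 -0.15] 0.1073702813401527 [ 71 104 105]
261 232 [-0.031 -0.157] 0.10686056436477506 [ 76 119 108]
261 234 [-0.032 -0.165] 0.10746164388627032 [ 76 116 105]
261 236 [-0.033 -0.17 ] 0.10595860985317188 [ 80 117 107]
261 238 [-0.033 -0.173] 0.10384925739722471 [57 75 71]
261 240 [-0.033 -0.174] 0.10013943866335404 [29 33 37]
```

Depth puts the real fingertips at z ≈ 0.04 while the reported TCP is 0.019, so they passed just above the lying box without touching it. I'll back off, go lower in checked steps and re-measure the tip.

Emit:
step_arm(rows=[{"dx": 0, "dy": 0, "dz": 0.01, "roll": 0}, {"dx": -0.026, "dy": 0.004, "dz": 0, "roll": 0}, {"dx": -0.028, "dy": 0.0045, "dz": 0, "roll": 0}, {"dx": 0, "dy": 0, "dz": 0, "roll": 0}, {"dx": 0, "dy": 0, "dz": -0.01, "roll": 0}, {"dx": 0, "dy": 0, "dz": -0.006, "roll": 0}, {"dx": 0, "dy": 0, "dz": -0.004, "roll": 0}, {"dx": 0, "dy": 0, "dz": 0, "roll": 0}])

```text
t: 9.25
position: [0.471, 0.1059, 0.0079]
tool_rot: [[0.988, -0.154, -0.001], [-0.154, -0.988, -0.0], [-0.001, 0.0, -1.0]]
wrist_force: [-0.2, -0.5, -0.6]
grip_width: 0.0127
grasp_force: 0.0
```

```bash
cat > tip.py <<'E'
from h import *
import sys
np.set_printoptions(precision=3,suppress=True,linewidth=150)
H=np.array([.5515,.0903]);A=np.array([[.988,-.153],[.153,.988]])
s=bot.get_obs();u=A@(s["position"][:2]-H);print(s["t"],s["position"],u,s["wrist_force"],s["moment"],s["grip_width"])
c=capture("scene");m=(c["color"].max(2)<100)
P=cloud(c,m);U=(P[:,:2]-H)@A.T
k=(abs(U[:,0]-u[0])<.018)&(abs(U[:,1])<.029)&(P[:,2]>.006)&(P[:,2]<.12)
print("finger",k.sum(),"zmin",np.sort(P[k,2])[:8],"u",np.percentile(U[k,0],[2,98]),"v",np.percentile(U[k,1],[2,98]))
P=cloud(c,np.ones((384,512),bool));U=(P[:,:2]-H)@A.T
k=(abs(U[:,1])<.03)&(abs(U[:,0])<.105)&(P[:,2]>.028)&(P[:,2]<.039);print("box u",np.percentile(U[k,0],[1,99]))
i=c["color"][150:270,180:340];cv2.imwrite(f"pics/{sys.argv[1]}.png",cv2.resize(i,None,fx=4.5,fy=4.5,interpolation=2))
E
python3 tip.py t1
```

```text
9.25 [0.471 0.106 0.008] [-0.082  0.003] [-0.174 -0.491 -0.558] [0.001 0.012 0.005] 0.012668381359745693
finger 169 zmin [0.03  0.03  0.03  0.031 0.032 0.032 0.033 0.033] u [-0.098 -0.067] v [-0.025  0.012]
box u [-0.089  0.053]
```

View pics/t1.png

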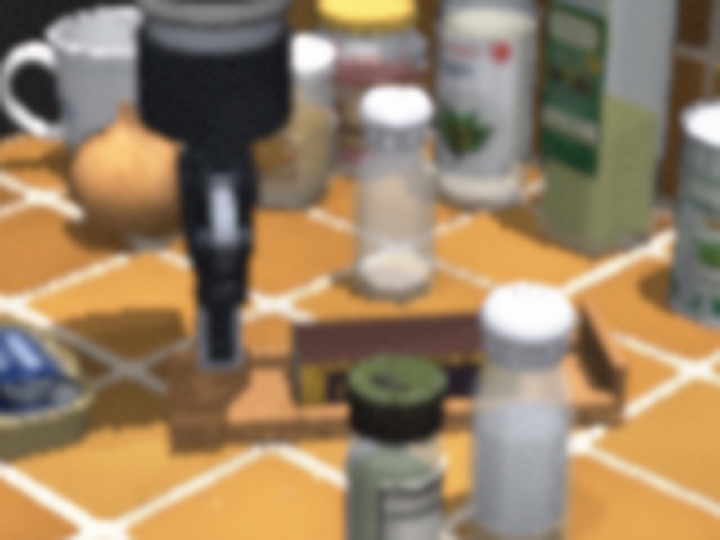

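The tip is near z 0.030 at (220,365) in the crop, behind the box end at (295,390). I'll go 12 mm lower, which leaves about 13 mm to the floor, and push.

Emit:
step_arm(rows=[{"dx": 0, "dy": 0, "dz": -0.006, "roll": 0}, {"dx": 0, "dy": 0, "dz": -0.006, "roll": 0}, {"dx": 0.007, "dy": -0.001, "dz": 0, "roll": 0}, {"dx": 0.007, "dy": -0.001, "dz": 0, "roll": 0}, {"dx": 0.007, "dy": -0.0012, "dz": 0, "roll": 0}, {"dx": 0.004, "dy": -0.0006, "dz": 0, "roll": 0}, {"dx": 0.004, "dy": -0.0006, "dz": 0, "roll": 0}, {"dx": 0.004, "dy": -0.0006, "dz": 0, "roll": 0}, {"dx": 0.004, "dy": -0.0006, "dz": 0, "roll": 0}])

```text
t: 10.42
position: [0.5082, 0.1005, -0.0034]
tool_rot: [[0.988, -0.154, -0.0], [-0.154, -0.988, -0.0], [-0.0, 0.0, -1.0]]
wrist_force: [0.2, 0.6, -0.3]
grip_width: 0.013
grasp_force: 0.2
```

```bash
python3 tip.py t2
```

```text
10.425 [ 0.508  0.1   -0.003] [-0.044  0.003] [ 0.194  0.61  -0.344] [ 0.034  0.125 -0.028] 0.01299381154797555
finger 257 zmin [0.007 0.019 0.021 0.021 0.021 0.021 0.021 0.021] u [-0.061 -0.028] v [-0.027  0.012]
box u [-0.053  0.053]
```

Emit:
step_arm(rows=[{"dx": 0.004, "dy": -0.0006, "dz": 0, "roll": 0}, {"dx": 0.004, "dy": -0.0006, "dz": 0, "roll": 0}, {"dx": 0.004, "dy": -0.0006, "dz": 0, "roll": 0}, {"dx": 0.004, "dy": -0.0006, "dz": 0, "roll": 0}, {"dx": 0.004, "dy": -0.0006, "dz": 0, "roll": 0}, {"dx": 0.004, "dy": -0.0006, "dz": 0, "roll": 0}])

```text
t: 11.22
position: [0.5324, 0.0968, -0.0034]
tool_rot: [[0.988, -0.154, -0.0], [-0.154, -0.988, -0.0], [0.0, 0.0, -1.0]]
wrist_force: [-0.8, -0.2, -0.1]
grip_width: 0.0127
grasp_force: 0.1
```

Emit:
step_arm(rows=[{"dx": 0.001, "dy": -0.0002, "dz": 0, "roll": 0}, {"dx": 0.001, "dy": -0.0001, "dz": 0, "roll": 0}, {"dx": 0.001, "dy": -0.0002, "dz": 0, "roll": 0}])

```text
t: 11.6
position: [0.5351, 0.0964, -0.0033]
tool_rot: [[0.988, -0.154, -0.0], [-0.154, -0.988, -0.0], [-0.0, 0.0, -1.0]]
wrist_force: [0.4, 0.2, 0.3]
grip_width: 0.0132
grasp_force: 0.2
```

```bash
python3 tip.py t3
```

```text
11.6 [ 0.535  0.096 -0.003] [-0.017  0.004] [0.392 0.194 0.281] [ 0.043  0.127 -0.034] 0.013154239233694905
finger 257 zmin [0.02  0.021 0.021 0.022 0.022 0.023 0.024 0.024] u [-0.034  0.   ] v [-0.027  0.014]
box u [-0.026  0.104]
```

View pics/t3.png

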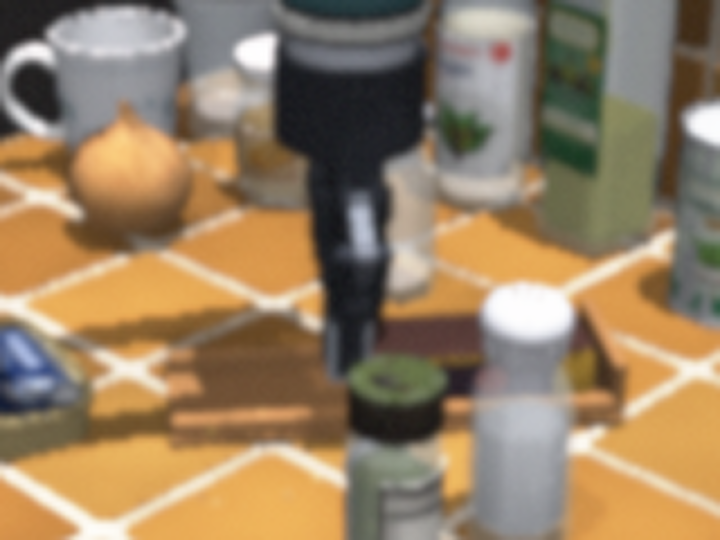

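The box end at (590,360) is now close to the stop. I'll go on in 1 mm steps and watch the force.

Emit:
step_arm(rows=[{"dx": 0.001, "dy": -0.0002, "dz": 0, "roll": 0}, {"dx": 0.001, "dy": -0.0001, "dz": 0, "roll": 0}, {"dx": 0, "dy": 0, "dz": 0, "roll": 0}])

```text
t: 12.02
position: [0.5373, 0.0961, -0.0033]
tool_rot: [[0.988, -0.154, 0.0], [-0.154, -0.988, -0.0], [0.0, 0.0, -1.0]]
wrist_force: [0.2, -0.6, 0.2]
grip_width: 0.0131
grasp_force: 0.0
```

Emit:
step_arm(rows=[{"dx": 0.001, "dy": -0.0002, "dz": 0, "roll": 0}, {"dx": 0, "dy": 0, "dz": 0, "roll": 0}])

```text
t: 12.28
position: [0.5383, 0.0959, -0.0034]
tool_rot: [[0.988, -0.154, 0.0], [-0.154, -0.988, -0.0], [0.0, 0.0, -1.0]]
wrist_force: [-0.7, 0.2, 0.1]
grip_width: 0.0129
grasp_force: 0.0
```

```bash
python3 tip.py t4; python3 m.py c
```

```text
12.275 [ 0.538  0.096 -0.003] [-0.014  0.003] [-0.665  0.226  0.116] [-0.007 -0.     0.005] 0.012850864104129443
finger 238 zmin [0.022 0.022 0.023 0.023 0.024 0.027 0.028 0.028] u [-0.03   0.003] v [-0.027  0.014]
box u [-0.024  0.104]
12.325 [ 0.5383  0.0959 -0.0033] [-0.0139  0.0035]
box 245 [[ 0.0672 -0.0197]
 [ 0.0863  0.0044]
 [ 0.1024  0.0255]] 0.03280963098564545 ((0.08469808101654053, 0.0029864292591810226), (0.03697279095649719, 0.046313151717185974), 1.5403691530227661)
```

Emit:
step_arm(rows=[{"dx": 0.001, "dy": -0.0001, "dz": 0, "roll": 0}, {"dx": 0, "dy": 0, "dz": 0, "roll": 0}])

```text
t: 12.68
position: [0.5392, 0.0958, -0.0034]
tool_rot: [[0.988, -0.154, 0.0], [-0.154, -0.988, -0.0], [0.0, 0.0, -1.0]]
wrist_force: [0.1, -0.3, -0.6]
grip_width: 0.0129
grasp_force: 0.0
```

Emit:
step_arm(rows=[{"dx": 0.001, "dy": -0.0002, "dz": 0, "roll": 0}, {"dx": 0, "dy": 0, "dz": 0, "roll": 0}])

```text
t: 12.92
position: [0.5403, 0.0955, -0.0034]
tool_rot: [[0.988, -0.154, 0.0], [-0.154, -0.988, -0.0], [0.0, 0.0, -1.0]]
wrist_force: [0.2, 0.6, 0.7]
grip_width: 0.0129
grasp_force: 0.0
```

Emit:
step_arm(rows=[{"dx": 0.001, "dy": -0.0001, "dz": 0, "roll": 0}, {"dx": 0.001, "dy": -0.0002, "dz": 0, "roll": 0}])

```text
t: 13.18
position: [0.5404, 0.0956, -0.0034]
tool_rot: [[0.988, -0.154, -0.004], [-0.154, -0.988, 0.0], [-0.004, 0.0, -1.0]]
wrist_force: [-7.8, 0.7, 5.0]
grip_width: 0.0128
grasp_force: 3.7
```

Emit:
step_arm(rows=[{"dx": 0.001, "dy": -0.0002, "dz": 0, "roll": 0}])

```text
t: 13.3
position: [0.5404, 0.0956, -0.0034]
tool_rot: [[0.988, -0.154, -0.006], [-0.154, -0.988, 0.001], [-0.006, 0.0, -1.0]]
wrist_force: [-9.1, 1.2, 7.4]
grip_width: 0.0127
grasp_force: 5.1
```

```bash
python3 tip.py t5; python3 m.py d
```

```text
13.3 [ 0.54   0.096 -0.003] [-0.012  0.004] [-9.14   1.213  7.387] [0.203 1.512 0.013] 0.01269133080057006
finger 243 zmin [0.006 0.021 0.023 0.025 0.026 0.026 0.028 0.028] u [-0.028  0.005] v [-0.027  0.014]
box u [-0.022  0.105]
13.35 [ 0.5404  0.0956 -0.0034] [-0.0118  0.0035]
box 196 [[ 0.0744 -0.0196]
 [ 0.0894  0.0045]
 [ 0.1026  0.0254]] 0.033016736636423585 ((0.0897742509841919, 0.0028645507991313934), (0.028361262753605843, 0.04701203852891922), 5.587155342102051)
```

View pics/d.png

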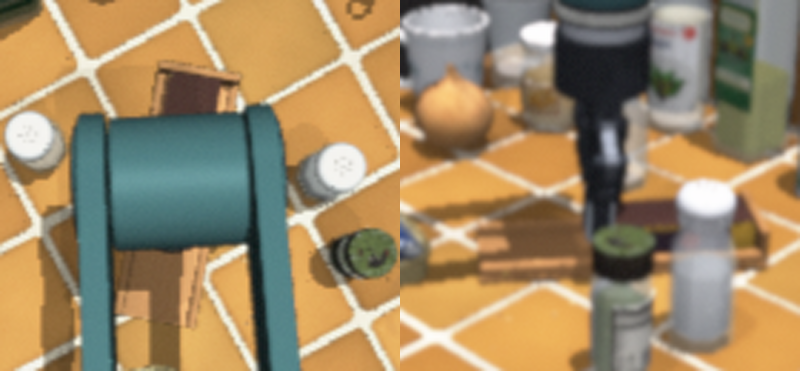

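The force rose to 9 N and the advance stopped, so the box is against the stop. I'll back straight off, lift, and check with the arm out of the way.

Emit:
step_arm(rows=[{"dx": -0.003, "dy": 0.0005, "dz": 0, "roll": 0}, {"dx": -0.01, "dy": 0.0015, "dz": 0, "roll": 0}, {"dx": -0.03, "dy": 0.0045, "dz": 0, "roll": 0}, {"dx": -0.03, "dy": 0.0045, "dz": 0.02, "roll": 0}, {"dx": -0.03, "dy": 0.0045, "dz": 0.05, "roll": 0}, {"dx": -0.03, "dy": 0.0045, "dz": 0.06, "roll": 0}, {"dx": -0.02, "dy": 0, "dz": 0.04, "roll": 0}, {"dx": 0, "dy": 0, "dz": 0, "roll": 0}, {"dx": 0, "dy": 0, "dz": 0, "roll": 0}])

```text
t: 14.58
position: [0.392, 0.1147, 0.1617]
tool_rot: [[0.988, -0.154, -0.0], [-0.154, -0.988, -0.0], [0.0, 0.0, -1.0]]
wrist_force: [0.5, -0.2, -0.6]
grip_width: 0.0128
grasp_force: 0.0
```

```bash
python3 m.py e
python3 - <<'E'
from h import *
np.set_printoptions(precision=3,suppress=True)
c=capture("top")
for l in("salt_shaker","pepper_shaker","spice_jar","onion","sardine_tin"):
    o=nets.cut_out(l,"top")
    if o: print(l,np.percentile(cloud(c,o[0]["pixels"]),50,axis=0))
E
```

```text
14.575 [0.392  0.1147 0.1617] [-0.1613 -0.0003]
box 768 [[-0.0003 -0.0197]
 [ 0.0507  0.0028]
 [ 0.1017  0.0254]] 0.03270351456400244 ((0.050814446061849594, 0.0027228090912103653), (0.10422781854867935, 0.0462040938436985), 0.017420699819922447)
salt_shaker [ 0.572 -0.031  0.11 ]
pepper_shaker [0.591 0.207 0.113]
spice_jar [ 0.507 -0.059  0.101]
onion [0.467 0.324 0.054]
sardine_tin [0.395 0.105 0.02 ]
```

View pics/e.png

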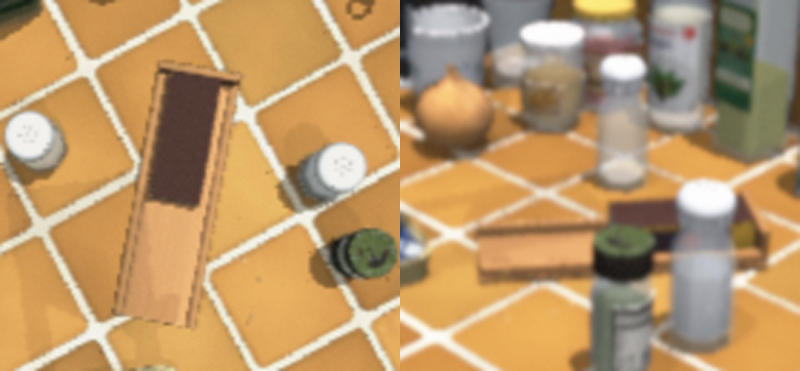

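The box lies flush against the stop, with its near end at u ≈ -1 mm (-2 mm expected). The shakers, jar and onion are where they were. The tin is partly hidden by the arm, and nothing came near it.

```bash
python3 -c "
from workcell import bot
print(bot.close_job())"
```

```text
the job is handed in; nothing more can be done
None
```

The matchbox was tipped over by pushing, lies flat in the holder with its far end against the end stop, and the job is handed in; both shakers, the jar and the onion measured unmoved, and the tin was partly hidden at the last check but nothing went near it.

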